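# Clamp a circuit board in the sliding-jaw board holder

## Robot

A 6-joint arm with a two-finger parallel gripper is mounted at the origin on the work surface. World frame = base frame: x ahead of the robot, y to its left, z up, the work surface at z = 0. Lengths are in m, angles in rad, forces in N, time in s.
With the tool pointing down it reaches from about 0.35 to 0.975 m from the base axis. Payload 4.9 kg.
Tool frame: the origin (TCP) lies between the finger pads; the fingertips stand 17 mm ahead of it and the grasp point (between the pads) lies 2 mm behind it (manip.nose_length is the distance from the TCP to the fingertips, in m); z points along the fingers, y is the line along which they close (so a half turn about z gives the same grasp; the last joint's range is limited). The gripper opens to 85 mm and grips with 20 to 120 N. Pads are 22 mm wide; open, the fingers measure 114 mm over their backs; the gripper's body (76 mm by 85 mm) begins 54 mm behind the grasp point. The pads swing forward as they close: fully open they stand 13 mm farther back than shut.
Start: joints at [1.231, 0.053, 1.613, -0, 1.476, -0.119], TCP at [0.137, 0.61, 0.248] pointing down, gripper open.
Joint ranges: [-3.01, 3.01], [-1.01, 2.22], [0.06, 2.58], [-1.02, 4.17], [0.09, 2.62], [-3.14, 3.14]. Speed limits (rad/s): [2.57, 2.57, 3.14, 3.14, 3.14, 3.14].

## Interface

Orientations are given as a unit quaternion [w, x, y, z].
In Python, from plant import manip gives the robot as it stands. The module is installed in compiled form; this text tells all that it offers.
- The arm moves only by the tool apply_moves, never from a script. Its argument "moves" is a list of rows, each a list of 3 entries, a list of its own where there are three numbers: the turn, a rotation vector about the tool's x, y, z in rad, then the shift along the tool's x, y, z in cm, then the closure, from -1 (fully open) to 1 (shut), so that 0 is half open. A call has 1 to 20 rows; each row is the pose to reach, as a shift and turn from the pose commanded when the call began, along the tool's axes at that moment; what a row does not reach only later rows make up. A row lasts 1/10 s, in which the tool goes at most 50 mm and 8.59 degrees, less where a joint would pass 70% of its speed; a pose out of reach is approached as far as the arm can. A call with a gripper value outside its range is refused whole. The fingers move at their own pace and stop on an object; the grip force is fixed at half the most. Time passes only in rows, so rows that repeat a pose let the fingers close. It gives the time, the measured TCP pose, the force, the opening and the grip force at its end, in the units of the state.
- manip.state(): the state, without advancing time (a new reading comes with each control period).
- manip.grab_frame(name): name is "scene" or "side" or "wrist"; returns a dict with "image" (400x640x3 uint8, red, green, blue), "K" (3x3 intrinsics, pixels), "k1" (the pictures are not rectified: a ray, as slopes to the right and down, at radius r is drawn at 1 + k1 r^2 times it, then the intrinsics apply), "rvec" (rotation vector, rad) and "tvec" (3), from world to camera coordinates, as OpenCV has them. Camera axes: x right, y down, z forward; pixel columns grow to the right and rows downward; lengths in m; the calibration is good to about 2 mm. A picture is of the moment at which its call begins. There is no depth.
- manip.job_done(): hands the job in; it is judged then, once.
Trained networks look in a picture, given as the dict that the camera call returned (one of the last four; its "shot" number tells which), for a name from the list of things; names that differ only in an ending like _2 or _b are one class to them, and where a whole thing is asked for, a point or a joint stands for the part that bears it (a point fixed in the world has none). Each returns a list of dicts, best first, with "score" (0 to 1); they miss things now and then, are a little off and sometimes report something else, mostly with a low value. They report only what shows in the picture. A call takes as long as a camera call. They do not tell look-alikes from the thing itself.
- manip.look_for(picture, label): "location" ([x, y, z] in m, in the coordinates of the camera as it stood for that picture, good to about 4 mm: the middle of the surface that is visible of it).
- manip.silhouettes(picture, label): "pixels" (400x640 bool, what is visible of it).
- manip.spot_point(picture, label): "location" ([x, y, z] in m, in the coordinates of the camera as it stood for that picture, good to about 4 mm: a listed point, or the origin of a listed thing).
The state is a dict: "time": time; "joint_pos": joint angles; "joint_vel": joint speeds; "joint_efforts": joint torques, N m; "tool_pos": TCP position; "tool_rot": TCP orientation; "contact_force": force on the tool from outside, world axes, zero at the start; "ft_torque": the same for the moment, N m; "gripper_width": opening from 0.0 (shut) to 1.0 (fully open); "grasp_force": force on a finger pad.
Only numpy, scipy, OpenCV 4.12 (cv2) and the standard library are available. Lean on these libraries where they do the work, as an engineer would, in place of code of your own. Each camera call takes 0.05 s, during which the arm holds its last target. There are 200 camera calls.

## Task

The circuit board lies loose in the blue board holder. Loosen the red clamp knob on the sliding jaw, push the jaw against the board until the orange sprung face at the other end is pressed in about half way, then tighten the knob fully so the jaw is locked there, and let go. Keep the board flat on its rails and leave the other things on the bench alone.

Things in the scene. Friction and masses are not known exactly. Their poses are not given: they have to be found in the camera images.
- holder: Board holder, bolted down: blue base plate 160 x 340 x 12 mm (x, y, z), its origin at the centre of the underside, with two aluminium rails along its y (16 mm wide, at x = -36 and +36 mm, tops 26 mm above the bench). At its -y end stands a dark fixed end block (130 mm wide, 48 mm high, inner face at y = -140 mm) carrying the orange sprung face; the sliding jaw is at the +y end. The holder's y axis is the sliding direction; its yaw and place on the bench vary.
- board: Loose green circuit board, 100 x 110 x 5 mm (x, y, z), 0.22 kg, with components up to 20 mm above its underside; lies flat on the rails between the sprung face and the jaw, its long side (110 mm) along the holder's y. Origin: centre of its underside; axes as the holder's, give or take a few degrees.
- knob (a joint): Clamp knob angle, rad. 0 = fully loose (bar lies across the holder, along its x), 1.5 = fully tight (bar lies along the holder's y); both ends are stops. Tightening is clockwise seen from above. Below 0.6 the jaw is free; the clamp bites from 0.75; from 1.2 on it counts as tight, and the jaw then resists a push of about 30 N. Stays where it is left; takes 0.16 N m to turn, up to 0.25 N m near the tight end. Starts tight.
- knob_grip (a point): Centre of the red bar of the clamp knob, on the knob's vertical axis, 74 mm above the bench. The bar is 85 mm long, 16 mm wide and 20 mm high (64 to 84 mm above the bench); this point's x axis runs along the bar. Below the bar, only a hub of radius 17 mm and, 14 mm under it, the flat top of the jaw.
- jaw (a joint): Travel of the sliding jaw, m: 0 = fully open, grows as the jaw moves towards the holder's -y (towards the board), up to 0.140. When free it takes about 5 N to push, and it stays where it is left (the spring does not push it back). Its face stands at holder y = 96 mm minus this travel.
- jaw_face (a point): Centre of the jaw's black gripping face, which looks to the holder's -y and meets the board's +y edge; 37 mm above the bench. The jaw is an aluminium block 130 mm wide (holder x), 54 mm long (holder y, face to back), from 26 to 50 mm above the bench. Axes as the holder's.
- jaw_back (a point): Centre of the jaw's flat back (its +y side), the place to push; 38 mm above the bench, 130 mm wide, 24 mm high. Below it only the rails (tops at 26 mm) and the base plate (12 mm). With the knob loose nothing overhangs it; with the knob tight the bar overhangs by 18 mm.
- sprung_face (a joint): How far the orange sprung face is pressed in, m: 0 = free, 0.012 = bottomed; soft spring, 220 N/m (2.6 N at the bottom). Half way is 0.006.
- sprung_front (a point): Centre of the front of the orange sprung face (110 mm wide, 20 mm high, 10 mm thick), looking to the holder's +y, meets the board's -y edge; at holder y = -115 mm when free; 37 mm above the bench.
- screwdriver: Bystander: red-handled screwdriver, 190 mm long, lying on the bench.
- mug: Bystander: white mug, 82 mm across and 95 mm high, standing; origin at the centre of its underside.
- spool: Bystander: solder reel, 64 mm across and 60 mm high, standing; origin at the centre of its underside.
- parts_tray: Bystander: grey open tray of small parts, 120 x 90 x 40 mm; origin at the centre of its underside.
Not all that is in view belongs to the job. Of the things like the board, leave any that is purple or yellow; of the rest the smaller one is meant.

How it is judged:
On the way, in this order (a step that is already met when the one before it is completed fails the run):
1. the clamp knob is loosened (value of joint knob below 0.6 rad), for 0.1 s.
2. with the knob loose, the jaw has pushed the board against the sprung face and pressed it in (value of joint knob below 0.75 rad and value of joint sprung_face between 0.002 and 0.01 m and y of jaw_face in the frame of board below 0.0595 m), for 0.1 s.
3. the knob is tight again (value of joint knob above 1.2 rad), for 0.2 s.
At the end, for the whole second after the job is handed in: The board lies flat on the rails (tilted less than 0.05 rad), touching the jaw (within about 3 mm), with the sprung face pressed in by 2 to 10 mm of its 12 mm; the knob is tight (1.2 rad or more); everything is at rest and released (value of joint sprung_face between 0.002 and 0.01 m and y of jaw_face in the frame of board below 0.0595 m and value of joint knob above 1.2 rad and angle between board's own z axis and vertical below 0.05 rad and z of board in the frame of holder between 0.022 and 0.031 m and velocity of joint jaw between -0.005 and 0.005 m/s and linear speed of board below 0.01 m/s).
It fails at once if a bystander (screwdriver, mug, reel or tray) is moved by more than 30 mm (distance of any of screwdriver, mug, spool, parts_tray from where it was at the start of the episode above 0.03 m).
It fails at once if the board is lifted out of the holder or tipped up (z of board in the frame of holder above 0.045 m or angle between board's own z axis and vertical above 0.3 rad).
It also fails if it takes over 61 s, if anything falls off the work surface, if the arm or the gripper's body presses on something with over 40 N, if the wrist force passes 120 N, or if a joint passes its speed limit or range.

## Working session

There is one attempt and no reset: what is moved stays moved. The work goes in short steps, Python scripts to look and compute and a tool call to move; the robot and the scene stay as the last step left them, time stands still between calls to the robot, and variables do not carry over. Pictures are saved under pics/ and viewed, at most 10 in all, crops included, and the job is handed in when it is done.

Besides the shell and the picture viewer there is one more tool, called after "Emit:" as a command line: name --argument value ..., lists and objects as JSON in quotes. apply_moves: Moves the arm, as the interface text tells. Its arguments: {"type":"object","properties":{"moves":{"type":"array"}},"required":["moves"]}

```bash
mkdir -p pics
cat > h.py <<'E'
import numpy as np, cv2
from plant import manip
from scipy.spatial.transform import Rotation as R
def toworld(f,p):
    Rm=cv2.Rodrigues(np.array(f["rvec"],float))[0]; return Rm.T@(np.array(p)-np.array(f["tvec"]).ravel())
def pix(f,p):
    Rm=cv2.Rodrigues(np.array(f["rvec"],float))[0]; c=Rm@np.array(p)+np.array(f["tvec"]).ravel()
    s=c[:2]/c[2]; s=s*(1+f["k1"]*(s@s)); K=np.array(f["K"]); return K[:2,:2]@s+K[:2,2]
def ray(f,uv,z):
    K=np.array(f["K"]); k=f["k1"]
    d=np.linalg.solve(K,[uv[0],uv[1],1])[:2]; s=d.copy()
    for _ in range(20): s=d/(1+k*(s@s))
    Rm=cv2.Rodrigues(np.array(f["rvec"],float))[0]; o=-Rm.T@np.array(f["tvec"]).ravel(); v=Rm.T@np.array([*s,1])
    return o+v*(z-o[2])/v[2]
def save(f,n): cv2.imwrite(f"pics/{n}.png",f["image"][:,:,::-1])
def tool(p):  # world -> tool frame, cm
    s=manip.state(); w=s["tool_rot"]; return R.from_quat([*w[1:],w[0]]).inv().apply(np.array(p)-s["tool_pos"])*100
E
python3 - <<'E'
from h import *
for c in ["scene","side"]:
    f=manip.grab_frame(c); save(f,c+"0")
    for l in ["knob_grip","jaw_face","jaw_back","sprung_front","board","holder","mug","spool","parts_tray","screwdriver"]:
        for d in manip.spot_point(f,l)[:3]:
            w=toworld(f,d["location"]); print(c,l,round(d["score"],2),w.round(3),pix(f,w).round())
s=manip.state(); print(s)
E
```

```text
scene knob_grip 0.72 [ 0.529 -0.012  0.076] [330. 205.]
scene jaw_face 0.59 [ 0.519 -0.036  0.037] [322. 210.]
scene jaw_back 0.66 [0.532 0.011 0.04 ] [336. 215.]
scene sprung_front 0.57 [ 0.479 -0.19   0.039] [278. 192.]
scene board 0.89 [ 0.496 -0.13   0.024] [295. 203.]
scene board 0.84 [ 0.295 -0.501 -0.001] [215. 152.]
scene board 0.67 [ 0.765 -0.035 -0.002] [301. 284.]
scene holder 0.92 [ 0.509 -0.078  0.001] [310. 214.]
scene holder 0.42 [ 0.48  -0.19   0.041] [278. 192.]
scene mug 0.76 [ 0.773 -0.195  0.004] [244. 273.]
scene mug 0.59 [ 0.498 -0.131  0.029] [295. 202.]
scene spool 0.63 [ 0.766  0.125 -0.003] [359. 297.]
scene parts_tray 0.67 [ 0.53  -0.402  0.004] [212. 199.]
side knob_grip 0.52 [ 0.528 -0.014  0.071] [316. 205.]
side jaw_face 0.87 [ 0.52  -0.041  0.037] [319. 207.]
side jaw_face 0.28 [0.529 0.014 0.039] [315. 218.]
side jaw_face 0.25 [0.764 0.125 0.002] [243. 247.]
side jaw_back 0.66 [0.53  0.013 0.037] [315. 218.]
side sprung_front 0.45 [ 0.487 -0.193  0.036] [330. 180.]
side board 0.84 [ 0.247 -0.242  0.   ] [393. 181.]
side board 0.84 [ 0.3   -0.502  0.00
[... 416 characters left out ...]
1.23100933e+00,  5.27199445e-02,  1.61290301e+00, -2.54911727e-06,
        1.47597967e+00, -1.18956933e-01]), 'joint_vel': array([ 5.28834771e-04,  7.05264311e-05,  4.64915204e-04, -3.78642066e-04,
       -1.38197653e-03,  1.08484733e-05]), 'joint_efforts': array([ 4.91312403e-04, -3.93686485e+01, -3.70468140e+01,  8.88357846e-06,
        4.18908421e-04,  6.29113934e-07]), 'tool_pos': array([0.13686888, 0.60981458, 0.2482894 ]), 'tool_rot': array([ 1.02316896e-07,  1.10190693e-01,  9.93910464e-01, -5.14235202e-06]), 'contact_force': array([0.1226831 , 0.07023618, 0.28647412]), 'ft_torque': array([-0.02663868,  0.00313618, -0.00255058]), 'grasp_force': 0.0, 'gripper_width': 1.000017319322911}
```

Run:
```python
import cv2,numpy as np
a=cv2.imread("pics/scene0.png"); b=cv2.imread("pics/side0.png")
cv2.imwrite("pics/crop1.png",cv2.resize(a[150:260,240:400],(800,550),interpolation=cv2.INTER_CUBIC))
```

```text
(no output)
```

View pics/scene0.png

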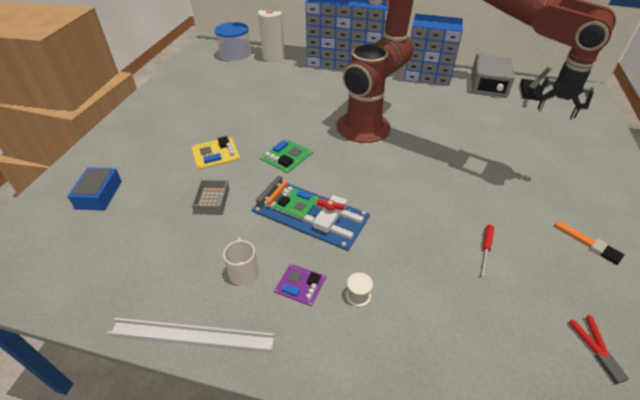

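View pics/crop1.png

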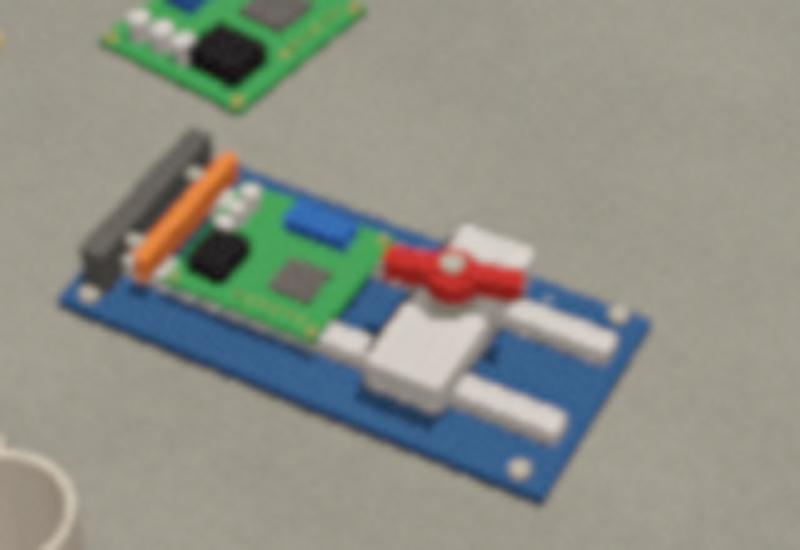

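Board candidates are yellow (215,152), large green (287,154) and purple (301,284), all loose on the bench, plus the green one in the holder (295,203). The holder one fits: it isn't purple or yellow, and it's the smaller green. The crop confirms it lies on the rails. The sprung face is at about (278,192), the jaw at (325,212), and the red bar at (330,205) lies along the holder's y, so the knob is tight.

Emit:
apply_moves --moves '[[[0,0,1.51],[-51.9,-52.2,0],-1],[[0,0,1.51],[-51.9,-52.2,0],-1],[[0,0,1.51],[-51.9,-52.2,0],-1],[[0,0,1.51],[-51.9,-52.2,0],-1],[[0,0,1.51],[-51.9,-52.2,0],-1],[[0,0,1.51],[-51.9,-52.2,0],-1],[[0,0,1.51],[-51.9,-52.2,0],-1],[[0,0,1.51],[-51.9,-52.2,0],-1],[[0,0,1.51],[-51.9,-52.2,0],-1],[[0,0,1.51],[-51.9,-52.2,0],-1],[[0,0,1.51],[-51.9,-52.2,0],-1],[[0,0,1.51],[-51.9,-52.2,0],-1],[[0,0,1.51],[-51.9,-52.2,0],-1],[[0,0,1.51],[-51.9,-52.2,0],-1],[[0,0,1.51],[-51.9,-52.2,0],-1],[[0,0,1.51],[-51.9,-52.2,0],-1],[[0,0,1.51],[-51.9,-52.2,0],-1],[[0,0,1.51],[-51.9,-52.2,0],-1],[[0,0,1.51],[-51.9,-52.2,0],-1]]'

```text
time: 3.0
tool_pos: [0.5285, -0.0121, 0.2484]
tool_rot: [-0.0, 0.761, 0.649, 0.0]
contact_force: [0.6, 0.8, 0.7]
gripper_width: 1.0
grasp_force: 0.0
```

Run:
```python
from h import *
f=manip.grab_frame("wrist"); save(f,"w1")
for l in ["knob_grip","jaw_face","jaw_back","sprung_front","board","holder"]:
    for d in manip.spot_point(f,l)[:2]:
        w=toworld(f,d["location"]); print(l,round(d["score"],2),w.round(4),pix(f,w).round(),tool(w).round(2))
d=manip.silhouettes(f,"knob_grip")
if d:
    m=d[0]["pixels"]; ys,xs=np.nonzero(m&(f["image"][:,:,0]>2*f["image"][:,:,1].astype(int)))
    r=cv2.minAreaRect(np.c_[xs,ys].astype(np.float32)); P=np.array([ray(f,q,.084) for q in cv2.boxPoints(r)])
    print(P.round(4),P.mean(0)); e=P[1]-P[0],P[2]-P[1]
    for v in e: print(np.linalg.norm(v),np.degrees(np.arctan2(v[1],v[0])))
s=manip.state(); print(s["time"],s["tool_pos"],s["tool_rot"],s["joint_pos"].round(3))
```

```text
knob_grip 0.69 [ 0.5265 -0.0108  0.0679] [319. 179.] [ 0.11 -0.23 18.06]
knob_grip 0.39 [0.5321 0.0125 0.0354] [322. 149.] [ 2.49 -0.05 21.31]
jaw_face 0.72 [ 0.5195 -0.0418  0.0316] [318. 200.] [-3.06 -0.45 21.69]
jaw_back 0.64 [0.5321 0.0117 0.0344] [322. 149.] [ 2.43 -0.05 21.41]
sprung_front 0.67 [ 0.4828 -0.1906  0.034 ] [308. 323.] [-18.3   -1.73  21.44]
board 0.82 [ 0.496  -0.1261  0.0225] [310. 269.] [-11.71  -1.45  22.59]
board 0.65 [ 0.7699 -0.0382  0.0023] [533. 157.] [ 1.31 24.2  24.62]
holder 0.91 [ 0.5124 -0.0771  0.0016] [317. 222.] [-6.6  -0.61 24.68]
holder 0.3 [ 0.5248 -0.0114  0.0704] [318. 180.] [ 0.08 -0.43 17.79]
[[ 0.5195  0.033   0.084 ]
 [ 0.5491  0.0283  0.084 ]
 [ 0.537  -0.0541  0.084 ]
 [ 0.505  -0.049   0.084 ]] [ 0.52767495 -0.01041495  0.084     ]
0.03002878985489113 -9.096537754986112
0.08324592615465225 -98.34807630697725
3.4 [ 0.52888392 -0.01295528  0.24835315] [3.10641320e-05 7.61237856e-01 6.48472764e-01 2.13591417e-05] [-0.165 -0.179  1.834 -0.     1.486 -0.006]
```

View pics/w1.png

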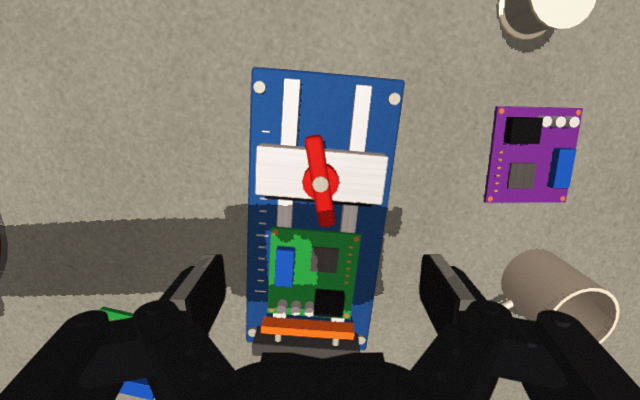

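The wrist view shows the bar from (314,138) to (327,224), with its centre at (320,183). It's nearly aligned with tool x and the fingers are clear on both sides. I'll descend and grip.

Emit:
apply_moves --moves '[[[0,0,0],[0.1,-0.15,5],-1],[[0,0,0],[0.1,-0.15,10],-1],[[0,0,0],[0.1,-0.15,14],-1],[[0,0,0],[0.1,-0.15,16.5],-1],[[0,0,0],[0.1,-0.15,16.5],-1],[[0,0,0],[0.1,-0.15,16.5],-0.3],[[0,0,0],[0.1,-0.15,16.5],0.3],[[0,0,0],[0.1,-0.15,16.5],1],[[0,0,0],[0.1,-0.15,16.5],1],[[0,0,0],[0.1,-0.15,16.5],1],[[0,0,0],[0.1,-0.15,16.5],1],[[0,0,0],[0.1,-0.15,16.5],1],[[0,0,0],[0.1,-0.15,16.5],1]]'

```text
time: 4.7
tool_pos: [0.5269, -0.012, 0.0848]
tool_rot: [-0.001, 0.761, 0.649, -0.001]
contact_force: [-7.7, 0.2, 9.5]
gripper_width: 0.177
grasp_force: 56.2
```

Emit:
apply_moves --moves '[[[0,0,0],[0,-0.1,-0.1],1],[[0,0,-0.13],[0,-0.1,-0.1],1],[[0,0,-0.26],[0,-0.1,-0.1],1],[[0,0,-0.4],[0,-0.1,-0.1],1],[[0,0,-0.4],[0,-0.1,-0.1],1]]'

```text
time: 5.2
tool_pos: [0.5272, -0.0126, 0.0848]
tool_rot: [0.001, 0.617, 0.787, -0.0]
contact_force: [0.8, -3.1, -0.1]
gripper_width: 0.168
grasp_force: 58.7
```

Run:
```python
from h import *
s=manip.state(); print(s["tool_pos"],s["contact_force"],s["ft_torque"],s["joint_pos"].round(3),s["gripper_width"])
```

```text
[ 0.52724094 -0.01263777  0.08483257] [ 0.8173639  -3.14359717 -0.06259491] [-0.71365558 -0.16611969  0.20306451] [-0.164 -0.019  1.973 -0.002  1.185 -0.404] 0.1682536304959815
```

Emit:
apply_moves --moves '[[[0,0,-0.13],[0,0,0],1],[[0,0,-0.26],[0,0,0],1],[[0,0,-0.39],[0,0,0],1],[[0,0,-0.52],[0,0,0],1],[[0,0,-0.65],[0,0,0],1],[[0,0,-0.78],[0,0,0],1],[[0,0,-0.9],[0,0,0],1],[[0,0,-0.9],[0,0,0],1],[[0,0,-0.9],[0,0,0],1]]'

```text
time: 6.1
tool_pos: [0.5284, -0.0117, 0.0848]
tool_rot: [0.003, 0.215, 0.977, 0.001]
contact_force: [6.3, -0.8, -4.8]
gripper_width: 0.167
grasp_force: 58.6
```

Run:
```python
from h import *
s=manip.state(); print(s["tool_pos"],s["contact_force"],s["ft_torque"],s["joint_pos"].round(3),s["gripper_width"])
f=manip.grab_frame("wrist"); save(f,"w2")
for l in ["knob_grip","jaw_face","jaw_back","sprung_front","board"]:
    for d in manip.spot_point(f,l)[:1]:
        w=toworld(f,d["location"]); print(l,round(d["score"],2),w.round(4),pix(f,w).round(),tool(w).round(2))
print(tool(s["tool_pos"]-np.array([.237,.9715,0])*.05))
```

```text
[ 0.52835652 -0.01170697  0.08475607] [ 6.33988531 -0.83996645 -4.8324933 ] [-0.1356106  -1.06231736  0.13525061] [-1.640e-01 -1.800e-02  1.973e+00  1.000e-03  1.182e+00 -1.301e+00] 0.16658704772819913
knob_grip 0.91 [ 0.5286 -0.0111  0.07  ] [325. 261.] [0.01 0.05 1.47]
jaw_face 0.56 [ 0.5193 -0.0391  0.0351] [273. 238.] [-0.3  -2.88  4.96]
jaw_back 0.8 [0.5326 0.0119 0.0352] [365. 222.] [0.63 2.31 4.96]
sprung_front 0.89 [ 0.482  -0.188   0.0335] [ 37. 278.] [ -3.19 -17.95   5.1 ]
board 0.69 [ 0.4954 -0.1308  0.0247] [128. 256.] [ -1.99 -12.2    5.98]
[-0.96572325 -4.90768669 -0.00556127]
```

View pics/w2.png

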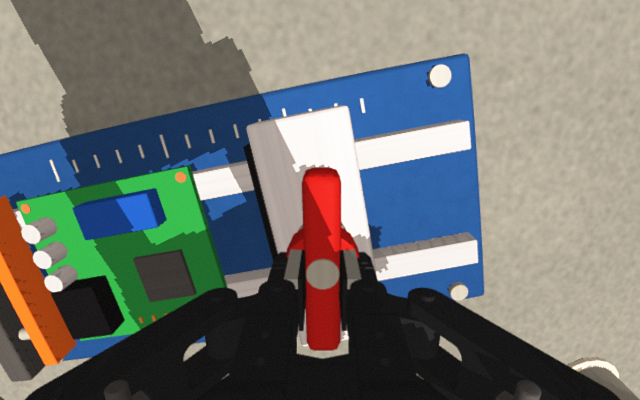

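The knob is loose: the bar is vertical in the picture at (322,270) and lies across the holder. The board edge is at (190,167)–(225,290), with a gap to the jaw face at about (262,190). I'll push 40 mm first.

Emit:
apply_moves --moves '[[[0,0,0],[-0.15,-0.78,0],1],[[0,0,0],[-0.31,-1.57,0],1],[[0,0,0],[-0.46,-2.36,0],1],[[0,0,0],[-0.62,-3.14,0],1],[[0,0,0],[-0.77,-3.93,0],1],[[0,0,0],[-0.77,-3.93,0],1],[[0,0,0],[-0.77,-3.93,0],1]]'

```text
time: 7.1
tool_pos: [0.5187, -0.0508, 0.0847]
tool_rot: [0.002, 0.216, 0.976, 0.0]
contact_force: [4.6, -1.6, -3.7]
gripper_width: 0.169
grasp_force: 59.0
```

Run:
```python
from h import *
s=manip.state(); print(s["tool_pos"],s["contact_force"],s["ft_torque"],s["joint_pos"].round(3),s["gripper_width"])
f=manip.grab_frame("wrist"); save(f,"w3")
hy=np.array([.237,.9715,0])
L={}
for l in ["knob_grip","jaw_face","jaw_back","sprung_front","board"]:
    for d in manip.spot_point(f,l)[:1]:
        w=toworld(f,d["location"]); L[l]=w@hy; print(l,round(d["score"],2),w.round(4),pix(f,w).round(),round(w@hy,4))
```

```text
[ 0.5187456  -0.05082097  0.08474639] [ 4.62803354 -1.59221018 -3.71692219] [-0.22423969 -0.86732434  0.15664394] [-2.410e-01 -3.600e-02  1.990e+00  1.000e-03  1.183e+00 -1.378e+00] 0.16898501158661816
knob_grip 0.7 [ 0.5177 -0.0498  0.0706] [325. 259.] 0.0743
jaw_face 0.68 [ 0.5108 -0.0777  0.0336] [275. 238.] 0.0456
jaw_back 0.56 [ 0.5241 -0.0263  0.0346] [367. 223.] 0.0987
sprung_front 0.69 [ 0.4843 -0.1889  0.0367] [ 91. 274.] -0.0687
board 0.86 [ 0.498 -0.133  0.024] [188. 249.] -0.0112
```

View pics/w3.png

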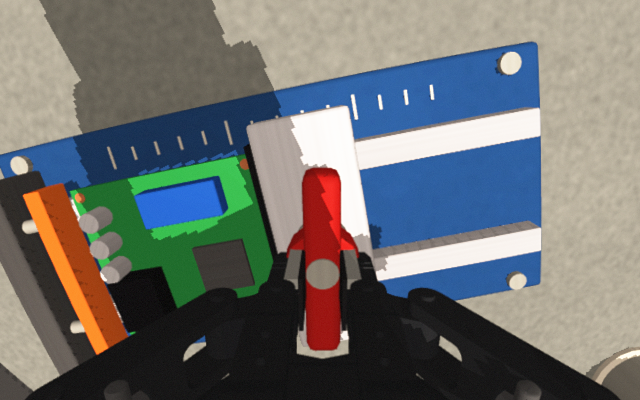

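The board is now about 4–5 mm short of full contact (sprung face front at about (91,274), jaw face at about (262,190)). I'll set up a rear-edge measure of the orange face as the zero reference before pushing on.

```bash
cat >> h.py <<'E'
hy=np.array([.237,.9715,0]); hx=np.array([.9715,-.237,0])
def spr(f):
    im=cv2.cvtColor(f["image"],cv2.COLOR_RGB2HSV); m=(im[:,:,0]>5)&(im[:,:,0]<20)&(im[:,:,1]>170)&(im[:,:,2]>70)
    m[:,250:]=0; n,l,st,_=cv2.connectedComponentsWithStats(m.astype(np.uint8)); k=1+np.argmax(st[1:,4]); m=l==k
    ys,xs=np.nonzero(m); P=np.array([ray(f,(x,y),.047) for x,y in zip(xs,ys)]); a=P@hx; b=P@hy
    out=[]
    for lo in np.arange(.43,.60,.01):
        q=b[(a>lo)&(a<lo+.01)]
        if len(q)>50: out.append((round(lo,2),round(1000*np.percentile(q,1),1)))
    return out
E
python3 - <<'E'
from h import *
f=manip.grab_frame("wrist"); print(spr(f))
# edges: board +y edge corner (z .031), jaw top front corner (z .05)
for uv,z in [((243,157),.031),((248,126),.05),((66,183),.047),((24,193),.047),((42,172),.048)]:
    w=ray(f,uv,z); print(uv,(w@hx).round(4),(w@hy).round(4))
E
```

```text
[(np.float64(0.45), np.float64(-78.9)), (np.float64(0.46), np.float64(-79.6)), (np.float64(0.47), np.float64(-79.3)), (np.float64(0.48), np.float64(-79.7)), (np.float64(0.49), np.float64(-79.7)), (np.float64(0.5), np.float64(-79.7)), (np.float64(0.51), np.float64(-79.8)), (np.float64(0.52), np.float64(-79.9)), (np.float64(0.53), np.float64(-79.9)), (np.float64(0.54), np.float64(-79.3)), (np.float64(0.55), np.float64(-80.0)), (np.float64(0.56), np.float64(-80.0))]
(243, 157) 0.4664 0.039
(248, 126) 0.4505 0.0501
(66, 183) 0.4588 -0.0518
(24, 193) 0.4591 -0.0782
(42, 172) 0.4506 -0.0618
```

Emit:
apply_moves --moves '[[[0,0,0],[-0.08,-0.4,0],1],[[0,0,0],[-0.15,-0.75,0],1],[[0,0,0],[-0.2,-1.0,0],1],[[0,0,0],[-0.2,-1.0,0],1],[[0,0,0],[-0.2,-1.0,0],1]]'

```text
time: 7.95
tool_pos: [0.5166, -0.0595, 0.0847]
tool_rot: [0.002, 0.216, 0.976, 0.002]
contact_force: [5.0, 3.3, -3.6]
gripper_width: 0.17
grasp_force: 59.1
```

Run:
```python
from h import *
s=manip.state(); print(s["tool_pos"],s["tool_pos"]@hy,s["contact_force"])
f=manip.grab_frame("wrist"); save(f,"w4"); print(spr(f))
for l in ["jaw_face","jaw_back","sprung_front","board"]:
    for d in manip.spot_point(f,l)[:1]:
        w=toworld(f,d["location"]); print(l,round(d["score"],2),w.round(4),pix(f,w).round(),round(w@hy,4))
```

```text
[ 0.51659516 -0.05952417  0.08472441] 0.0646053259676867 [ 4.97829502  3.25474663 -3.63142311]
[(np.float64(0.45), np.float64(-82.5)), (np.float64(0.46), np.float64(-83.5)), (np.float64(0.47), np.float64(-83.2)), (np.float64(0.48), np.float64(-83.3)), (np.float64(0.49), np.float64(-83.5)), (np.float64(0.5), np.float64(-83.5)), (np.float64(0.51), np.float64(-83.5)), (np.float64(0.52), np.float64(-83.7)), (np.float64(0.53), np.float64(-83.7)), (np.float64(0.54), np.float64(-83.3)), (np.float64(0.55), np.float64(-83.8))]
jaw_face 0.84 [ 0.5072 -0.09    0.0341] [268. 239.] 0.0328
jaw_back 0.89 [ 0.5203 -0.0327  0.0373] [370. 220.] 0.0916
sprung_front 0.69 [ 0.4818 -0.1937  0.0362] [ 95. 271.] -0.0739
board 0.94 [ 0.4932 -0.1422  0.0243] [184. 246.] -0.0213
```

View pics/w4.png

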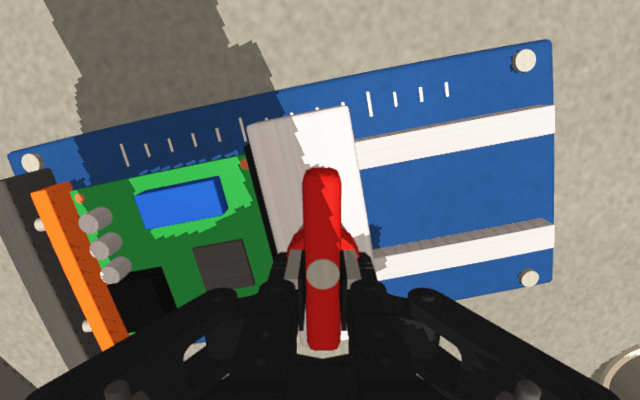

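The orange face is in by about 3.8 mm, and the board touches both the jaw and the sprung face. I'll push a little more and then tighten, ending slightly past the start angle.

Emit:
apply_moves --moves '[[[0,0,0],[-0.02,-0.12,0],1],[[0,0,0],[-0.05,-0.24,0],1],[[0,0,0],[-0.05,-0.24,0],1],[[0,0,0],[-0.05,-0.24,0],1],[[0,0,0.12],[-0.05,-0.24,0],1],[[0,0,0.24],[-0.05,-0.24,0],1],[[0,0,0.36],[-0.05,-0.24,0],1],[[0,0,0.48],[-0.05,-0.24,0],1],[[0,0,0.6],[-0.05,-0.24,0],1],[[0,0,0.6],[-0.05,-0.24,0],1]]'

```text
time: 9.2
tool_pos: [0.5155, -0.0622, 0.0848]
tool_rot: [0.001, 0.494, 0.869, 0.002]
contact_force: [4.7, 2.1, -2.0]
gripper_width: 0.169
grasp_force: 59.3
```

Run:
```python
from h import *
s=manip.state(); print(s["tool_pos"],s["tool_pos"]@hy,s["contact_force"],s["ft_torque"])
f=manip.grab_frame("wrist"); save(f,"w5"); print(spr(f))
```

```text
[ 0.51547927 -0.0622487   0.08476352] 0.06169397078500803 [ 4.67304679  2.13933965 -1.99021755] [ 0.43219023 -0.80946854 -0.16556205]
[(np.float64(0.46), np.float64(-85.1)), (np.float64(0.47), np.float64(-84.8))]
```

Emit:
apply_moves --moves '[[[0,0,0.12],[0,0,0],1],[[0,0,0.24],[0,0,0],1],[[0,0,0.36],[0,0,0],1],[[0,0,0.48],[0,0,0],1],[[0,0,0.6],[0,0,0],1],[[0,0,0.72],[0,0,0],1],[[0,0,0.73],[0,0,0],1],[[0,0,0.73],[0,0,0],1],[[0,0,0.73],[0,0,0],1]]'

```text
time: 10.15
tool_pos: [0.5143, -0.0625, 0.0849]
tool_rot: [-0.001, 0.77, 0.638, 0.0]
contact_force: [-1.9, 3.5, 6.0]
gripper_width: 0.169
grasp_force: 60.5
```

Run:
```python
from h import *
s=manip.state(); print(s["tool_pos"],s["tool_pos"]@hy,s["contact_force"],s["ft_torque"],s["joint_pos"][0]-s["joint_pos"][5])
```

```text
[ 0.51430801 -0.06247886  0.08491805] 0.06119278978315392 [-1.86449546  3.49037042  6.02333803] [0.55077956 0.35598091 0.36417424] -0.18643804088166754
```

Emit:
apply_moves --moves '[[[0,0,0],[0,0,0],0],[[0,0,0],[0,0,0],-0.5],[[0,0,0],[0,0,0],-1],[[0,0,0],[0,0,0],-1],[[0,0,0],[0,0,0],-1],[[0,0,0],[0,0,-2],-1],[[0,0,0],[0,0,-6],-1],[[0,0,0],[0,0,-10],-1],[[0,0,0],[0,0,-14],-1],[[0,0,0],[0,0,-16.5],-1],[[0,0,0],[0,0,-16.5],-1],[[0,0,0],[0,0,-16.5],-1]]'

```text
time: 11.35
tool_pos: [0.5144, -0.0631, 0.2493]
tool_rot: [0.0, 0.771, 0.637, 0.0]
contact_force: [-0.5, 0.3, -1.3]
gripper_width: 1.001
grasp_force: 0.0
```

Run:
```python
from h import *
f=manip.grab_frame("wrist"); save(f,"w6")
for l in ["knob_grip","jaw_face","jaw_back","sprung_front","board","holder"]:
    for d in manip.spot_point(f,l)[:1]:
        w=toworld(f,d["location"]); print(l,round(d["score"],2),w.round(4),pix(f,w).round(),round(w@hy,4))
cv2.imwrite("pics/w6c.png",cv2.resize(f["image"][60:380,220:440,::-1],(412,600),interpolation=cv2.INTER_CUBIC))
```

```text
knob_grip 0.59 [ 0.5122 -0.0601  0.0705] [319. 177.] 0.063
jaw_face 0.76 [ 0.5101 -0.091   0.0329] [323. 198.] 0.0325
jaw_back 0.66 [ 0.5232 -0.0368  0.0377] [325. 146.] 0.0882
sprung_front 0.95 [ 0.4808 -0.1949  0.0356] [315. 288.] -0.0754
board 0.9 [ 7.695e-01 -3.800e-02 -4.000e-04] [542. 103.] 0.1455
holder 0.74 [ 0.5136 -0.0776  0.0053] [324. 180.] 0.0463
```

View pics/w6c.png

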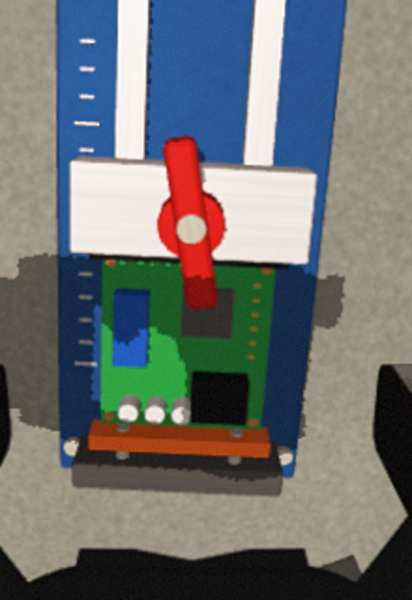

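The final view shows the board flat between the jaw and the orange face, which is in about 5.5–6 mm. The bar is back at its original tight angle and the gripper is clear, so I'm handing in.

```bash
python3 -c "
from plant import manip
print(manip.job_done())"
```

```text
the job is handed in; nothing more can be done
None
```

I loosened the knob, pushed the jaw until the sprung face was in by about 5.5–6 mm, tightened the knob back to its stop, let go and handed the job in; no verdict came back.

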